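# Let the backdrop winch back to its loading tooth

## Robot

A 6-joint arm with a two-finger parallel gripper is mounted at the origin on the work surface. World frame = base frame: x ahead of the robot, y to its left, z up, the work surface at z = 0. Lengths are in mm, angles in rad, forces in N, time in s.
With the tool pointing down it reaches from about 350 to 775 mm from the base axis. Payload 7.3 kg.
Tool frame: the origin (TCP) lies midway between the tips of the shut fingers; the grasp point (between the pads) lies 19 mm behind it (grasp_offset is the z of the grasp point in the tool frame, in mm); z points along the fingers, y is the direction in which the jaws open and shut (so a half turn about z gives the same grasp; the last joint's range is limited). The gripper opens to 92 mm and grips with 3 to 60 N. Pads are 19 mm wide; open, the fingers measure 130 mm over their backs; the gripper's body (75 mm by 190 mm) begins 47 mm behind the grasp point.
Start: joints at [-1.307, 0.342, 1.524, -0, 1.275, -0.146], TCP at [209.197, -481.541, 226.741] pointing down, gripper open.
Joint ranges: [-2.53, 2.53], [-0.77, 2.02], [0.04, 2.7], [-1, 4.14], [0.28, 2.66], [-3.11, 3.11]. Speed limits (rad/s): [2.57, 2.57, 3.14, 3.14, 3.14, 3.14].

## Interface

Orientations are given as [roll, pitch, yaw] about the fixed x, y, z axes, in that order (R = Rz(yaw) Ry(pitch) Rx(roll)).
In Python, from plant import get_obs, capture, camera_model, close_job, boxes_of, regions_of, place_of, grasp_offset gives the robot as it stands. The module is installed in compiled form; this text tells all that it offers.
- The arm moves only by the tool send_rows, never from a script. Its argument "targets" is a list that holds one entry, the list of rows, each a list of 7 numbers: the turn, a rotation vector about the tool's x, y, z in degrees, then the shift along the tool's x, y, z in mm, then the closure, from -1 (fully open) to 1 (shut). A call has 1 to 5 rows; each row is the pose to reach, as a shift and turn from the pose commanded when the call began, along the tool's axes at that moment; what a row does not reach only later rows make up. A row lasts 1/12 s, in which the tool goes at most 41.7 mm and 7.16 degrees, less where a joint would pass 70% of its speed; a pose out of reach is approached as far as the arm can. A call with a gripper value outside its range is refused whole. The fingers move at their own pace and stop on an object; the grip force is fixed at half the most. Time passes only in rows, so rows that repeat a pose let the fingers close. It gives the time, the measured TCP pose, the force and the opening at its end, in the units of the state.
- get_obs(): the state, without advancing time (a new reading comes with each control period).
- capture(name): name is "scene" or "top" or "wrist"; returns the picture (400x640x3 uint8, red, green, blue); there is no depth.
- camera_model(name): a dict with "K" (3x3 intrinsics, pixels), "world_to_cam" (4x4, takes a point from world to camera coordinates). Camera axes: x right, y up, looking along -z (the intrinsics and any distortion apply to the point x, -y, -z); pixel columns grow to the right and rows downward; lengths in mm; the calibration is good to about 2 mm. A picture is of the moment at which its call begins: read the wrist's pose just before it. camera_model takes no time and is no camera call; for the wrist camera it gives the pose at the moment of the call.
- close_job(): hands the job in, once; it reports no verdict.
Trained networks look in the newest picture that a camera, given by its name, has taken for a name from the list of things; names that differ only in an ending like _2 or _b are one class to them, and where a whole thing is asked for, a point or a joint stands for the part that bears it (a point fixed in the world has none). Each returns a list of dicts, best first, with "conf" (0 to 1); they miss things now and then, are a little off and sometimes report something else, mostly with a low value. They report only what shows in the picture. A call takes as long as a camera call.
- boxes_of(label, camera): "location" ([row, column] in pixels, amid what is visible of it).
- regions_of(label, camera): "region" (400x640 bool, what is visible of it) and "location" ([row, column] in pixels, amid what is visible of it).
- place_of(label, camera): "location" ([row, column] in pixels: a listed point, or the origin of a listed thing).
The state is a dict: "time": time; "joint_positions": joint angles; "dq": joint speeds; "tau": joint torques, N m; "tool_pos": TCP position; "tcp_rot": TCP orientation; "contact_force": force on the tool from outside, world axes, zero at the start; "moment": the same for the moment, N m; "grip_width": finger opening in mm.
Only numpy, scipy, OpenCV 4.12 (cv2) and the standard library are available. Lean on these libraries where they do the work, as an engineer would, in place of code of your own. Each camera call takes 0.05 s, during which the arm holds its last target.

## Task

The small hand winch for the booth's backdrop stands on the mat with a bare drum. Throw its pawl clear of the ratchet wheel, turn the wheel backward (clockwise from above) until the red tooth is the next to meet the pawl, then throw the pawl back in and ease the wheel on backward until the red tooth comes up firm against the pawl, without ramming or forcing it. Let go with the pawl fully home and the red tooth on it, and leave the other things on the shelf where they are.

Things in the scene. Friction and masses are not known exactly. Their poses are not given: they have to be found in the camera images.
- axle (a point): Centre of the ratchet wheel's top face, on the upright axle, 64 mm above the underside of the yellow 200 x 200 mm plate bolted to the 4 mm mat. Its axes are the winch's: z up, and the pawl's nose meets the wheel on the -x side. Steel wheel, 12 teeth, 120 mm over tips, 104 mm over roots, 10 mm thick; a 9 mm high hex nut stands at its centre.
- wheel (a joint): Wheel angle (rad), growing anticlockwise from above (forward); backward lowers it. Starts at 1.0 to 2.4. One tooth is 0.524. The red tooth bears on the pawl at 0 nominally; the pawl's pillar is clamped up to 6 mm off along the winch's y, so really anywhere from -0.13 to 0.13, to be felt. Lower the pawl at 0.16 to 0.36. Drag of 0.15 N m (3.3 N at the knob) holds the wheel where it is left.
- knob_center (a point): Centre of the black upright winding knob, 24 mm in diameter, 42 mm tall, 46 mm from the axle, this point 29 mm above the wheel's top face. It spins freely on its stem, so a grip need not turn as it goes round. About 18 N of push on it beds a tooth firmly on the pawl; over 25 N is forcing it. With the wheel at w it lies at the angle w - 1.571 from the winch's x axis (straight to its -y at 0).
- pawl_peg (a point): Centre of the red upright thumb peg on the pawl's tail, 12 mm in diameter, 30 mm tall, this point 14 mm above the wheel's top face. At pawl = 0 it stands 11 mm to -x and 44 mm to +y (winch axes) of the pawl's upright pivot; lifting the pawl swings it clockwise from above, towards +x.
- pawl (a joint): Swing of the brass pawl (rad), growing as its nose is lifted out of the wheel: 0 home at the root of the teeth, clear of the tips above 0.2, end stop at 0.5. An over-centre spring drives it home from below 0.3, and to the clear stop from above 0.3, and keeps it there; throwing it takes about 3 N at the peg. With the pawl home the wheel still turns forward, clicking.
- pawl_nose (a point): Working end of the pawl's nose, where a tooth bears, 53 mm from the pawl's pivot, at mid thickness of the wheel. It swings with the pawl.
- red_tooth (a point): Middle of the bearing face of the one tooth painted red, 55.5 mm from the axle, at mid thickness of the wheel; it turns with the wheel and meets the pawl's nose point when it bears.
- button_module (a point): Loose chrome push button module, 46 mm across, 18 mm tall, its centre. Leave alone.
- camera_center (a point): Blue plastic camera housing 85 x 125 x 70 mm, its centre. Leave alone.
- hexkey_mid (a point): Steel hex key, 6 mm thick, 96 mm long, middle of its long leg. Leave alone.
- hood_center (a point): Smoked acrylic lens hood, ring of 80 mm, 34 mm tall, its centre. Leave alone.
- guide1_center (a point): Nickel coin slot guide, 88 x 30 x 14 mm, its centre. Leave alone.
- guide2_center (a point): The other nickel coin slot guide, same size, its centre. Leave alone.
- tray_center (a point): Orange screw tray 75 x 100 x 22 mm, its centre. Leave alone.

How it is judged:
By the outcome, as a careful person would: the job done as asked, in the order asked, and still so for the second after the job is handed in, with the robot touching nothing.
It also fails if it takes over 64 s, if anything falls off the work surface, if the arm or the gripper's body presses on something with over 40 N, if the wrist force passes 120 N, or if a joint passes its speed limit or range.

## Working session

There is one attempt and no reset: what is moved stays moved. The work goes in short steps, Python scripts to look and compute and a tool call to move; the robot and the scene stay as the last step left them, time stands still between calls to the robot, and variables do not carry over. Pictures are saved under pics/ and viewed, and the job is handed in when it is done.

Besides the shell and the picture viewer there is one more tool, called as name([rows], argument=value, ...), one row to a line, values as JSON. send_rows: Moves the arm, as the interface text tells. Its arguments: {"type":"object","properties":{"targets":{"type":"array","items":{"type":"array","items":{"type":"array","items":{"type":"number"}}}}},"required":["targets"]}

```bash
mkdir -p pics; python3 - <<'E'
from plant import *
import cv2,numpy as np
print(get_obs()); print(grasp_offset)
for n in ["scene","top"]:
    im=capture(n); cv2.imwrite(f"pics/{n}0.png",im[:,:,::-1])
    m=camera_model(n); print(n,m)
    for l in ["axle","knob_center","pawl_peg","pawl_nose","red_tooth"]:
        print(l,[(np.round(d["location"],1).tolist(),round(d["conf"],2)) for d in place_of(l,n)][:3])
E
```

```text
{'time': 0.0, 'joint_positions': array([-1.30700697e+00,  3.42718800e-01,  1.52503511e+00, -1.24260760e-07,
        1.27539149e+00, -1.45991257e-01]), 'dq': array([-0.00027207, -0.00114801, -0.00277191,  0.00033508,  0.00045596,
        0.00197006]), 'tau': array([ 2.21046874e-03, -4.31241095e+01, -2.44217509e+01,  7.19470507e-02,
        5.59643924e-02, -1.47106834e-04]), 'tool_pos': array([ 209.07979385, -481.11985825,  226.04068553]), 'tcp_rot': array([-3.14005641e+00, -2.25765463e-04,  4.09780477e-01]), 'contact_force': array([ 0.05714366,  0.09128525, -0.19733997]), 'moment': array([ 0.00997982, -0.06256571,  0.00154814]), 'grip_width': 92.01503407507225}
-18.8
scene {'K': array([[389.93029922,   0.        , 312.56352463],
       [  0.        , 389.93029922, 202.96334969],
       [  0.        ,   0.        ,   1.        ]]), 'world_to_cam': array([[ 7.93539410e-01,  6.08489218e-01,  6.00635284e-03,
        -4.72458799e+02],
       [-4.65694879e-01,  6.00906684e-01,  6.49645624e-01,
         2.13729293e+02],
       [ 3.91693101e-01, -5.18316533e-01,  7.60213448e-01,
        -1.31
[... 312 characters left out ...]
[366.63016089,   0.        , 315.80382854],
       [  0.        , 366.63016089, 192.34574913],
       [  0.        ,   0.        ,   1.        ]]), 'world_to_cam': array([[-1.58006650e-01, -9.87429568e-01, -4.09233282e-03,
         7.31722258e+01],
       [ 9.59003244e-01, -1.54442695e-01,  2.37613620e-01,
        -5.97242849e+02],
       [-2.35258745e-01,  3.36199717e-02,  9.71351131e-01,
        -8.90149437e+02],
       [ 0.00000000e+00,  0.00000000e+00,  0.00000000e+00,
         1.00000000e+00]])}
axle [([191.8, 320.4], 0.86)]
knob_center [([176.5, 313.6], 0.63), ([214.7, 332.3], 0.16)]
pawl_peg [([228.5, 293.4], 0.83)]
pawl_nose [([221.0, 330.5], 0.52)]
red_tooth [([181.3, 344.2], 0.56)]
```

```bash
python3 - <<'E'
import cv2
for n in["scene","top"]:
    im=cv2.imread(f"pics/{n}0.png"); c=im[120:280,220:420]; cv2.imwrite(f"pics/{n}0c.png",cv2.resize(c,None,fx=4,fy=3.75,interpolation=2) if 0 else cv2.resize(c,(740,592),interpolation=2))
E
```

```text
(no output)
```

View pics/scene0.png

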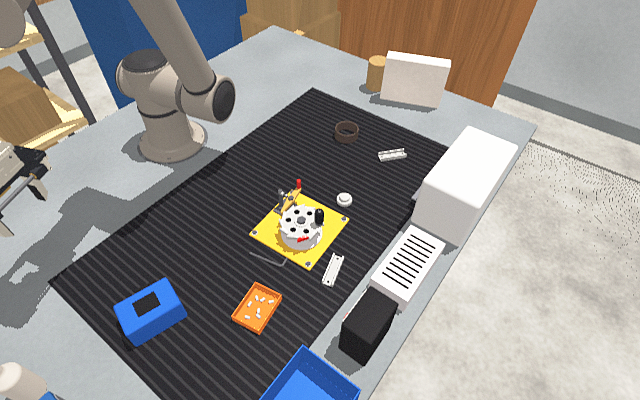

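View pics/top0.png

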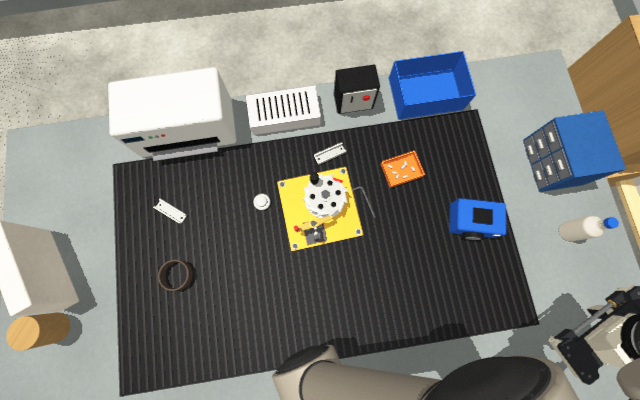

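```bash
ls pics
```

```text
scene0.png
scene0c.png
top0.png
top0c.png
```

View pics/top0c.png

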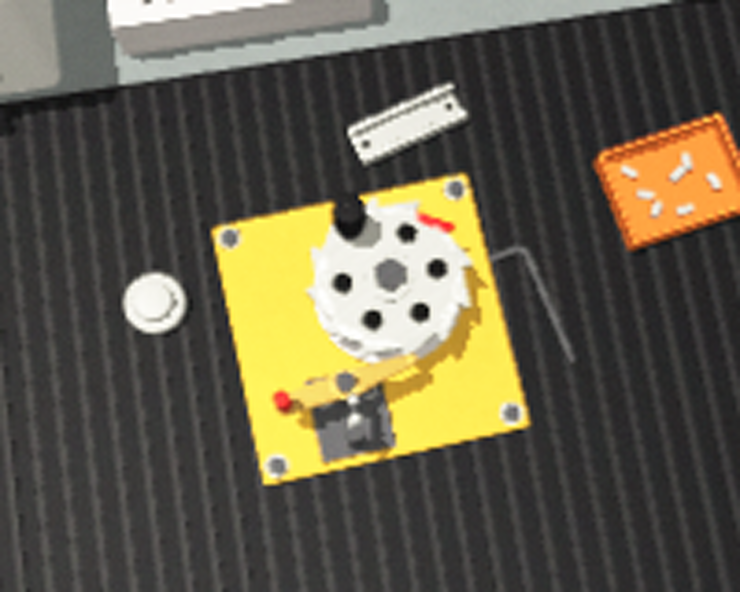

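View pics/scene0c.png

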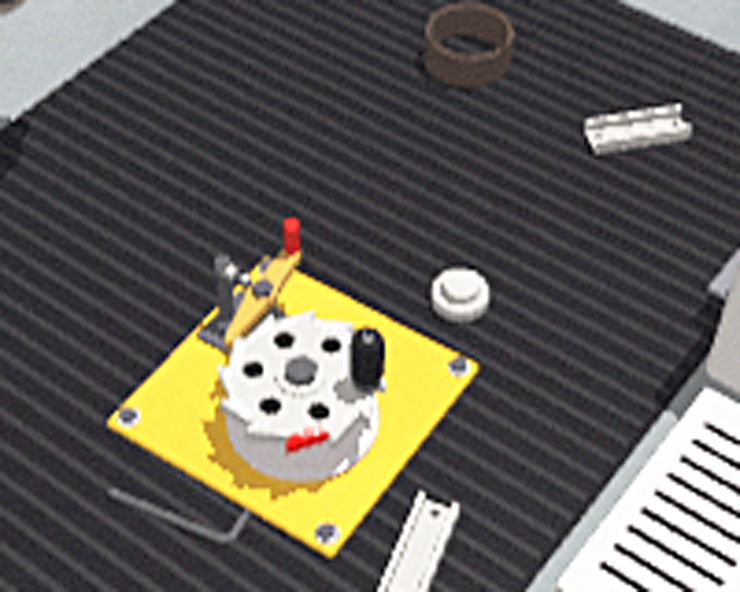

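```bash
cat > h.py <<'E'
import numpy as np
from plant import *
H=dict(axle=68,knob_center=97,pawl_peg=82,pawl_nose=63,red_tooth=63)
def ray(m,loc,z):
    K=m["K"];W=np.array(m["world_to_cam"]);r,c=loc
    d=np.array([(c-K[0,2])/K[0,0],-(r-K[1,2])/K[1,1],-1.])
    R=W[:3,:3];o=-R.T@W[:3,3];d=R.T@d
    return o+d*(z-o[2])/d[2]
def proj(m,p):
    W=np.array(m["world_to_cam"]);q=W[:3,:3]@np.asarray(p)+W[:3,3]
    K=m["K"];return np.array([K[1,2]-K[1,1]*q[1]/-q[2],K[0,2]+K[0,0]*q[0]/-q[2]])
def locate(cams=("scene","top"),labels=H):
    for n in cams:
        m=camera_model(n);capture(n)
        for l in labels:
            for d in place_of(l,n)[:1]:
                print(n,l,np.round(ray(m,d["location"],H[l]),1)[:2],round(d["conf"],2))
E
python3 - <<'E'
import cv2
from h import *
D={"scene":dict(axle=(225.8,302.2),knob_center=(215.9,319.7),pawl_peg=(182.1,298.5),pawl_nose=(213.2,284.5),red_tooth=(234.3,296.8)),
"top":dict(axle=(191.8,320.4),knob_center=(176.5,313.6),pawl_peg=(228.5,293.4),pawl_nose=(221,330.5),red_tooth=(181.3,344.2))}
for n in D:
    m=camera_model(n)
    for l in D[n]: print(n,l,np.round(ray(m,D[n][l],H[l])[:2],1))
    im=cv2.imread(f"pics/{n}0.png");hsv=cv2.cvtColor(im,cv2.COLOR_BGR2HSV)
    y=cv2.inRange(hsv,(22,150,120),(35,255,255)); k,lab,st,_=cv2.connectedComponentsWithStats(y)
    y=(lab==1+st[1:,4].argmax()).astype('uint8')
    c=max(cv2.findContours(y,0,1)[0],key=cv2.contourArea)
    hull=cv2.convexHull(c); rect=cv2.approxPolyDP(hull,6,True)[:,0]
    for p in rect: print(n,"corner",p,np.round(ray(m,p[::-1],10)[:2],1))
E
```

```text
scene axle [605.4 -57.4]
scene knob_center [634.9 -22.9]
scene pawl_peg [509.7  46.9]
scene pawl_nose [539.9 -50.5]
scene red_tooth [609. -84.]
scene corner [299 194] [497.   62.6]
scene corner [348 218] [661.7  76.3]
scene corner [309 269] [ 675.9 -119.9]
scene corner [250 234] [ 483.2 -131.5]
top axle [601.8 -34.8]
top knob_center [637.8 -22.6]
top pawl_peg [514.7  48.9]
top pawl_nose [521.7 -48.3]
top red_tooth [ 621.4 -102.4]
top corner [309 175] [669.3 -13.5]
top corner [322 243] [474.3 -18.8]
top corner [296 249] [469.5  53. ]
top corner [278 186] [651.4  77.5]
```

```bash
python3 - <<'E'
from h import *
m=camera_model("top")
for p in [(277.3,182.2),(346.5,167),(362.7,234.9),(291.6,250.8)]: print(np.round(ray(m,p[::-1],10)[:2],1))
print("nut",ray(m,(194.3,325.4),77)); 
for n,p in [("knobtop",(348.,200)),("knobbase",(350,232))]: print(n,ray(m,(120+p[1]/3.7,220+p[0]/3.7),118 if n=="knobtop" else 76))
print("peg",ray(m,(120+400/3.7,220+283/3.7),97)); print("pivotbolt",ray(m,(120+382/3.7,220+345/3.7),75))
print("redtip",ray(m,(120+222/3.7,220+436/3.7),68))
m=camera_model("scene")
for p in [(248.9,234.6),(349.2,219.5),(310,270.3)]: print(np.round(ray(m,p[::-1],10)[:2],1))
print("nut",ray(m,(220,301.4),77))
print("knobtop",ray(m,(120+335/3.7,220+368/3.7),118))
print("pegtop",ray(m,(120+222/3.7,220+292/3.7),97))
E
```

```text
[662.7  78. ]
[ 675.8 -122.6]
[ 478.4 -131.7]
[466.6  65.5]
nut [590.95584511 -46.11814704  77.        ]
knobtop [637.87121268 -23.97865555 118.        ]
knobbase [626.65077413 -23.26496802  76.        ]
peg [512.19981869  40.56796831  97.        ]
pivotbolt [521.11349356  -2.94611157  75.        ]
redtip [626.33557682 -85.70457631  68.        ]
[ 482.2 -134.8]
[667.4  74. ]
[ 680.2 -121.3]
nut [596.54697834 -49.35457899  77.        ]
knobtop [633.91861616 -23.28087509 118.        ]
pegtop [514.83729285  42.8305248   97.        ]
```

```bash
cat >> h.py <<'E'
from scipy.spatial.transform import Rotation as Ro
def go(p,yaw):
    o=get_obs();R=Ro.from_euler('xyz',o["tcp_rot"]);T=Ro.from_euler('xyz',[np.pi,0,yaw])
    print("t",round(o["time"],2),"pos",np.round(o["tool_pos"],1),"rot",np.round(o["tcp_rot"],3),"F",np.round(o["contact_force"],1),"w",round(o["grip_width"],1))
    print("turn",np.round((R.inv()*T).as_rotvec(degrees=True),1),"shift",np.round(R.inv().apply(np.array(p)-o["tool_pos"]),1))
E
python3 -c "
from h import *
go((520,0,260),1.63)"
```

```text
t 0.6 pos [ 209.2 -481.5  226.7] rot [3.142 0.    0.41 ] F [ 1.  -0.2  0.9] w 91.4
turn [  0.    0.  -69.9] shift [ 476.9 -317.8  -33.3]
```

send_rows([
  [[0,0,-7,34,-22.7,-3,-1],[0,0,-14,68,-45,-6,-1],[0,0,-21,102,-68,-9,-1],[0,0,-28,136,-91,-12,-1],[0,0,-35,170,-113,-15,-1]],
])

```text
time: 1.02
tool_pos: [320.6, -308.4, 242.0]
tcp_rot: [3.141, 0.0, 1.026]
contact_force: [1.7, -0.7, -0.1]
grip_width: 91.7
```

```bash
python3 -c "
from h import *
go((520,0,260),1.63)"
```

```text
t 1.02 pos [ 320.6 -308.4  242. ] rot [3.141 0.    1.026] F [ 1.7 -0.7 -0.1] w 91.7
turn [  0.    0.  -34.6] shift [367.1  10.7 -18. ]
```

send_rows([
  [[0,0,-7,40,1,-3,-1],[0,0,-14,80,2,-6,-1],[0,0,-21,120,3,-9,-1],[0,0,-28,160,4,-12,-1],[0,0,-35,200,6,-15,-1]],
])

```text
time: 1.43
tool_pos: [430.4, -140.9, 257.2]
tcp_rot: [3.141, 0.001, 1.638]
contact_force: [1.4, -1.0, -1.1]
grip_width: 91.3
```

```bash
python3 - <<'E'
from h import *
import cv2
go((520,0,260),1.63)
m=camera_model("wrist");im=capture("wrist");cv2.imwrite("pics/w1.png",im[:,:,::-1])
for l in H:
    print(l,[(np.round(d["location"],1).tolist(),round(d["conf"],2),np.round(ray(m,d["location"],H[l])[:2],1)) for d in place_of(l,"wrist")][:2])
E
```

```text
t 1.43 pos [ 430.4 -140.9  257.2] rot [3.141e+00 1.000e-03 1.638e+00] F [ 1.4 -1.  -1.1] w 91.3
turn [0.  0.  0.4] shift [134.6  98.8  -2.8]
axle [([83.4, 491.6], 0.69, array([595.9, -44.9]))]
knob_center [([60.2, 559.1], 0.97, array([636.4, -23.1])), ([268.9, 469.4], 0.27, array([ 600.1, -232.6]))]
pawl_peg []
pawl_nose [([89.6, 426.3], 0.64, array([534.8, -54.9]))]
red_tooth [([136.4, 508.3], 0.97, array([627.3, -95.1]))]
```

View pics/w1.png

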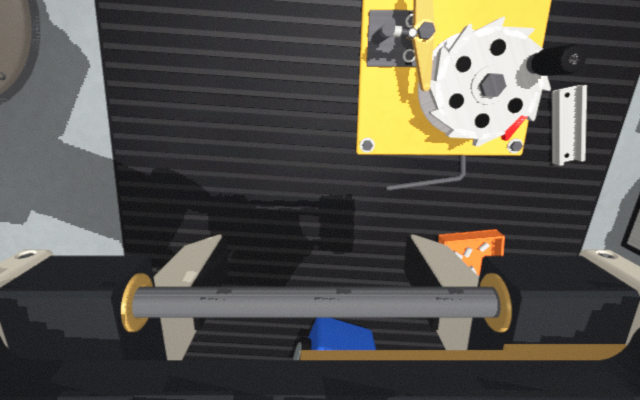

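send_rows([
  [[0,0,0,20,28,0,-1],[0,0,0,40,55,0,-1],[0,0,0,60,83,0,-1],[0,0,0,70,110,0,0],[0,0,0,70,110,0,0]],
])

```text
time: 2.15
tool_pos: [538.2, -66.1, 255.9]
tcp_rot: [3.14, -0.001, 1.63]
contact_force: [-2.0, 0.4, -0.7]
grip_width: 82.8
```

```bash
python3 - <<'E'
from h import *
import cv2
go((516,44,150),1.63)
m=camera_model("wrist");im=capture("wrist");cv2.imwrite("pics/w2.png",im[:,:,::-1])
for l in H:
    print(l,[(np.round(d["location"],1).tolist(),round(d["conf"],2),np.round(ray(m,d["location"],H[l])[:2],1)) for d in place_of(l,"wrist")][:2])
E
```

```text
t 2.15 pos [538.2 -66.1 255.9] rot [ 3.14e+00 -1.00e-03  1.63e+00] F [-2.   0.4 -0.7] w 82.8
turn [ 0.1 -0.   0. ] shift [111.2 -15.7 106. ]
axle [([151.8, 371.6], 0.61, array([594.8, -45. ]))]
knob_center [([137.6, 421.6], 0.56, array([634.8, -23.8]))]
pawl_peg [([52.9, 292.3], 0.94, array([510.3,  43.5]))]
pawl_nose [([157.5, 312.0], 0.87, array([533.7, -55.6]))]
red_tooth [([197.4, 396.4], 0.81, array([628.2, -94.3]))]
```

View pics/w2.png

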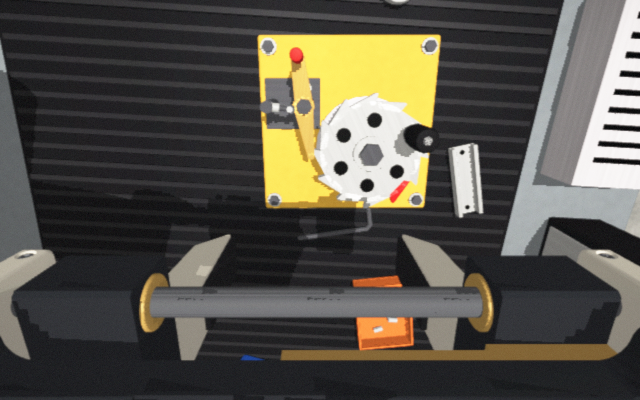

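```bash
python3 - <<'E'
from h import *
m=camera_model("wrist")
P=[ray(m,p,10)[:2] for p in [(37,260),(37,440),(208,426),(208,265)]]
print(np.round(P,1)); P=np.array(P)
for a,b,o in [(0,1,0),(3,2,0),(3,0,np.pi/2),(2,1,np.pi/2)]:
    d=P[b]-P[a];print(np.hypot(*d),np.arctan2(d[1],d[0])-o)
B=[ray(m,p,14)[:2] for p in [(47,267),(46,431),(200,417),(201,275)]];B=np.array(B)
for a,b,o in [(0,1,0),(3,2,0),(3,0,np.pi/2),(2,1,np.pi/2)]:
    d=B[b]-B[a];print(np.hypot(*d),np.arctan2(d[1],d[0])-o)
print("pivot",ray(m,(106,304),78)[:2],"post",ray(m,(107,267),90)[:2])
E
```

```text
[[ 465.4   62. ]
 [ 662.    73.6]
 [ 678.  -124.7]
 [ 473.5 -136.8]]
196.97411853259118 0.0587651323722398
204.87073922676245 0.05902384555523458
198.96630189148144 0.04076259443221408
198.92786083816785 0.08045765609209421
179.06383797998603 0.06439603824781891
177.61397985603642 0.06644467776499637
177.6834716089216 0.07141111904602182
177.31534993495708 0.06324680216406753
pivot [519.11436349  -4.49144207] post [485.09826714  -6.76451304]
```

send_rows([
  [[0,0,0,38,-6,0,0],[0,0,0,76,-12,20,0],[0,0,0,111,-17,55,0],[0,0,0,111,-17,90,0],[0,0,0,111,-17,120,0]],
])

```text
time: 2.87
tool_pos: [509.9, 44.9, 135.4]
tcp_rot: [3.142, -0.0, 1.633]
contact_force: [0.6, -0.5, -0.3]
grip_width: 46.2
```

```bash
python3 - <<'E'
from h import *
import cv2
go((514,43.5,80),1.63)
im=capture("wrist");cv2.imwrite("pics/w3.png",im[:,:,::-1])
E
```

```text
t 2.87 pos [509.9  44.9 135.4] rot [ 3.142 -0.     1.633] F [ 0.6 -0.5 -0.3] w 46.2
turn [ 0.  -0.   0.2] shift [-1.7  4.  55.4]
```

View pics/w3.png

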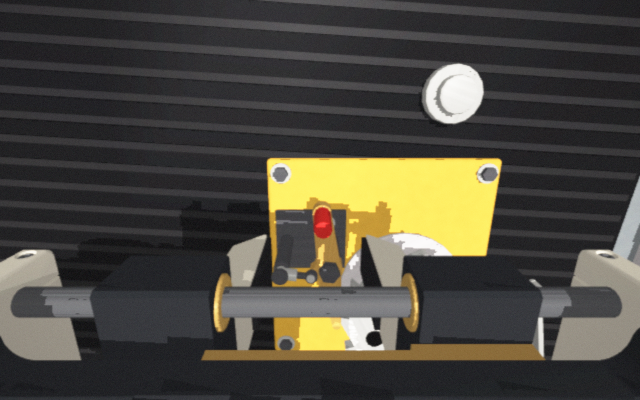

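send_rows([
  [[0,0,0,-1,2,28,0],[0,0,0,-1,4,55,0],[0,0,0,-1,4,55,0]],
])

```text
time: 3.17
tool_pos: [513.3, 41.9, 78.8]
tcp_rot: [-3.135, -0.001, 1.63]
contact_force: [-0.5, -0.3, 0.0]
grip_width: 45.7
```

```bash
python3 - <<'E'
from h import *
import cv2
go((550,43.5,80),1.63)
im=capture("wrist");cv2.imwrite("pics/w4.png",im[:,:,::-1])
E
```

```text
t 3.17 pos [513.3  41.9  78.8] rot [-3.135e+00 -1.000e-03  1.630e+00] F [-0.5 -0.3  0. ] w 45.7
turn [-0.4 -0.  -0. ] shift [-0.5 36.8 -1.4]
```

View pics/w4.png

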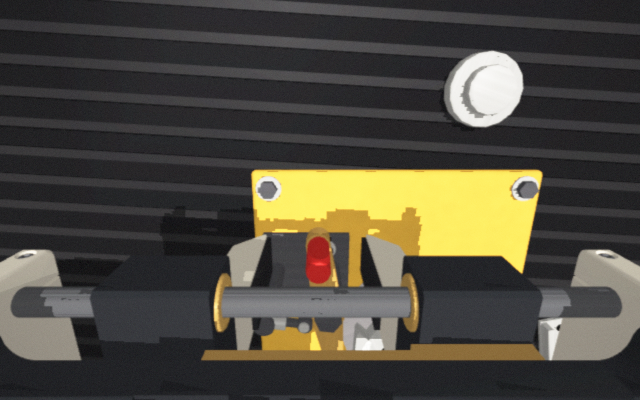

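send_rows([
  [[0,0,0,0,10,0,0],[0,0,0,0,18,0,0],[0,0,0,0,25,0,0],[0,0,0,0,32,0,0],[0,0,0,0,34,0,0]],
])

```text
time: 3.63
tool_pos: [549.1, 44.6, 82.6]
tcp_rot: [-3.139, 0.0, 1.632]
contact_force: [-8.2, -1.4, 6.6]
grip_width: 46.1
```

```bash
python3 - <<'E'
from h import *
import cv2
go((540,43.5,80),1.63)
im=capture("wrist");cv2.imwrite("pics/w5.png",im[:,:,::-1])
locate(("scene","top"),["pawl_peg","pawl_nose"])
E
```

```text
t 3.63 pos [549.1  44.6  82.6] rot [-3.139  0.     1.632] F [-8.2 -1.4  6.6] w 46.1
turn [-0.2  0.   0.1] shift [-0.5 -9.2  2.6]
scene pawl_peg [526.2  50.6] 0.52
scene pawl_nose [530.8  53.5] 0.55
top pawl_peg [ 621.9 -263.9] 0.46
top pawl_nose [507.8 -50.5] 0.6
```

View pics/w5.png

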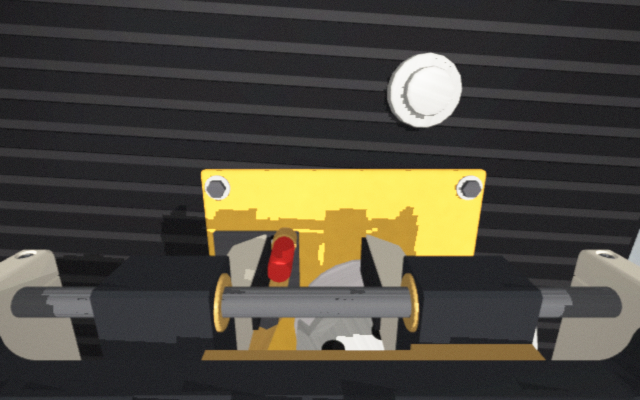

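send_rows([
  [[0,0,0,0,-6,0,0],[0,0,0,0,-14,0,0],[0,0,0,0,-14,-30,0],[0,0,0,0,-14,-60,-0.3],[0,0,0,-20,-14,-95,-1]],
])

```text
time: 4.4
tool_pos: [535.5, 26.1, 177.0]
tcp_rot: [-3.139, -0.001, 1.634]
contact_force: [0.7, 0.2, 0.1]
grip_width: 54.9
```

```bash
python3 - <<'E'
from h import *
import cv2
go((635,-23.5,150),1.63)
m=camera_model("wrist");im=capture("wrist");cv2.imwrite("pics/w6.png",im[:,:,::-1])
for l in H:
    print(l,[(np.round(d["location"],1).tolist(),round(d["conf"],2),np.round(ray(m,d["location"],H[l])[:2],1)) for d in place_of(l,"wrist")][:2])
E
```

```text
t 4.4 pos [535.5  26.1 177. ] rot [-3.139e+00 -1.000e-03  1.634e+00] F [0.7 0.2 0.1] w 54.9
turn [-0.1 -0.1  0.2] shift [-55.8  96.3  26.7]
axle [([271.8, 377.9], 0.84, array([595.3, -46. ])), ([272.4, 285.9], 0.2, array([513.3, -52. ]))]
knob_center [([268.7, 436.9], 0.59, array([634.7, -23.6]))]
pawl_peg [([178.7, 307.0], 0.57, array([527.5,  39.5]))]
pawl_nose [([273.2, 285.8], 0.89, array([512.9, -55.8]))]
red_tooth [([269.6, 377.7], 0.36, array([596.1, -46.6]))]
```

View pics/w6.png

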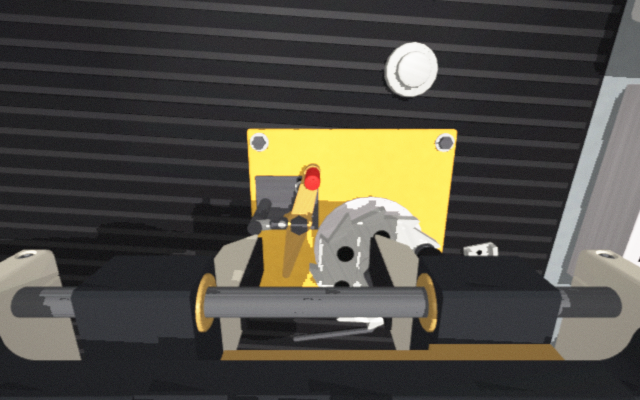

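send_rows([
  [[0,0,0,-14,24,0,-0.5],[0,0,0,-28,48,0,-0.5],[0,0,0,-42,72,0,-0.5],[0,0,0,-56,96,0,-0.5],[0,0,0,-56,96,20,-0.5]],
])

```text
time: 5.12
tool_pos: [641.2, -28.4, 158.1]
tcp_rot: [3.134, 0.002, 1.63]
contact_force: [-0.5, 0.5, -0.1]
grip_width: 69.0
```

```bash
python3 - <<'E'
from h import *
import cv2
go((635,-23.5,84),1.63)
im=capture("wrist");cv2.imwrite("pics/w7.png",im[:,:,::-1])
E
```

```text
t 5.12 pos [641.2 -28.4 158.1] rot [3.134e+00 2.000e-03 1.630e+00] F [-0.5  0.5 -0.1] w 69.0
turn [0.4 0.1 0. ] shift [ 5.5 -6.5 74.1]
```

View pics/w7.png

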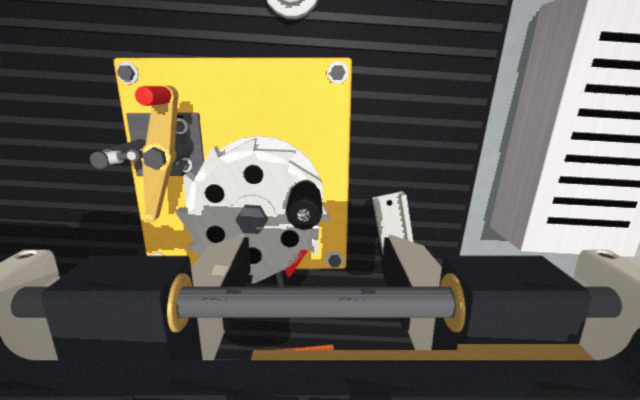

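send_rows([
  [[0,0,0,0,0,0,-0.5],[0,0,0,0,0,35,-0.5]],
])

```text
time: 5.33
tool_pos: [638.9, -25.9, 126.8]
tcp_rot: [3.132, 0.002, 1.632]
contact_force: [0.5, 0.2, 0.8]
grip_width: 69.1
```

```bash
python3 - <<'E'
from h import *
go((635,-23.5,84),1.63)
E
```

```text
t 5.33 pos [638.9 -25.9 126.8] rot [3.132e+00 2.000e-03 1.632e+00] F [0.5 0.2 0.8] w 69.1
turn [0.5 0.1 0.1] shift [ 2.7 -4.2 42.7]
```

send_rows([
  [[0,0,0,1,-2,20,-0.5],[0,0,0,2,-4,39,-0.5],[0,0,0,2,-4,39,-0.5],[0,0,0,2,-4,39,0.2]],
])

```text
time: 5.67
tool_pos: [630.9, -23.6, 82.4]
tcp_rot: [-3.139, -0.001, 1.632]
contact_force: [-0.3, -0.1, 0.5]
grip_width: 65.5
```

```bash
python3 - <<'E'
from h import *
import cv2
go((635,-23.5,84),1.63)
im=capture("wrist");cv2.imwrite("pics/w8.png",im[:,:,::-1])
E
```

```text
t 5.67 pos [630.9 -23.6  82.4] rot [-3.139e+00 -1.000e-03  1.632e+00] F [-0.3 -0.1  0.5] w 65.5
turn [-0.1 -0.   0.1] shift [-0.2  4.1 -1.6]
```

View pics/w8.png

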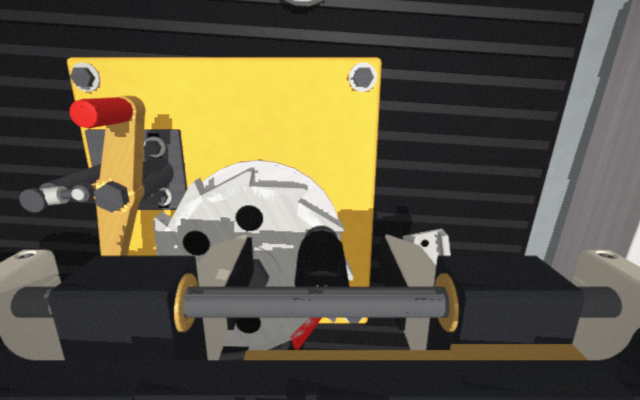

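send_rows([
  [[0,0,0,0,2,0,0.5],[0,0,0,0,2,0,1],[0,0,0,0,2,0,1],[0,0,0,0,2,0,1],[0,0,0,0,2,0,1]],
])

```text
time: 6.13
tool_pos: [634.1, -24.3, 83.2]
tcp_rot: [3.141, 0.0, 1.632]
contact_force: [-0.9, 1.4, -0.0]
grip_width: 29.2
```

send_rows([
  [[0,0,0,0,0,0,1],[0,0,0,0,0,0,1]],
])

```text
time: 6.3
tool_pos: [633.6, -24.3, 83.0]
tcp_rot: [-3.141, 0.0, 1.632]
contact_force: [-2.9, -0.1, 3.4]
grip_width: 23.3
```

```bash
python3 - <<'E'
from h import *
go((635,-23.5,84),1.63)
E
```

```text
t 6.3 pos [633.6 -24.3  83. ] rot [-3.141  0.     1.632] F [-2.9 -0.1  3.4] w 23.3
turn [-0.   0.   0.1] shift [ 0.7  1.4 -1. ]
```

```bash
cat >> h.py <<'E'
def arc(c,ang,r=46):
    o=get_obs();R=Ro.from_euler('xyz',o["tcp_rot"]);p=o["tool_pos"]
    d=p[:2]-c;a0=np.arctan2(d[1],d[0]);print("t",o["time"],"pos",np.round(p,1),"F",np.round(o["contact_force"],1),"a0",round(a0,3),"r",round(np.hypot(*d),1),"w",round(a0-.065+1.571,3),"gw",round(o["grip_width"],1))
    for a in ang:
        q=np.array([c[0]+r*np.cos(a),c[1]+r*np.sin(a),p[2]]);print(round(a,2),np.round(R.inv().apply(q-p),1))
E
python3 - <<'E'
from h import *
arc((594,-46),[.37,.24,.11,-.02,-.15],45.5)
E
```

```text
t 6.3 pos [633.6 -24.3  83. ] F [-2.9 -0.1  3.4] a0 0.501 r 45.2 w 2.007 gw 23.3
0.37 [-5.4  2.5 -0. ]
0.24 [-11.1   3.9  -0. ]
0.11 [-17.    4.6  -0. ]
-0.02 [-22.9   4.5   0. ]
-0.15 [-28.8   3.6   0. ]
```

send_rows([
  [[0,0,0,-5.4,2.5,0,1],[0,0,0,-11.1,3.9,0,1],[0,0,0,-17,4.6,0,1],[0,0,0,-22.9,4.5,0,1],[0,0,0,-28.8,3.6,0,1]],
])

```text
time: 6.72
tool_pos: [639.3, -52.1, 83.0]
tcp_rot: [3.141, -0.001, 1.632]
contact_force: [-1.6, 4.3, 3.8]
grip_width: 23.2
```

```bash
python3 - <<'E'
from h import *
import cv2
arc((594,-46),[-.15,-.28,-.41,-.54,-.67,-.8],45.5)
for n in ["top","wrist"]:
    im=capture(n);cv2.imwrite(f"pics/{n}9.png",im[:,:,::-1])
im=cv2.imread("pics/top9.png");cv2.imwrite("pics/top9c.png",cv2.resize(im[120:280,220:420],(740,592),interpolation=2))
E
```

```text
t 6.7167 pos [639.3 -52.1  83. ] F [-1.6  4.3  3.8] a0 -0.135 r 45.8 w 1.371 gw 23.2
-0.15 [-0.6 -0.4 -0. ]
-0.28 [-6.3 -2.  -0. ]
-0.41 [-11.8  -4.3  -0. ]
-0.54 [-16.8  -7.4  -0. ]
-0.67 [-21.5 -11.   -0. ]
-0.8 [-25.6 -15.2  -0. ]
```

View pics/wrist9.png

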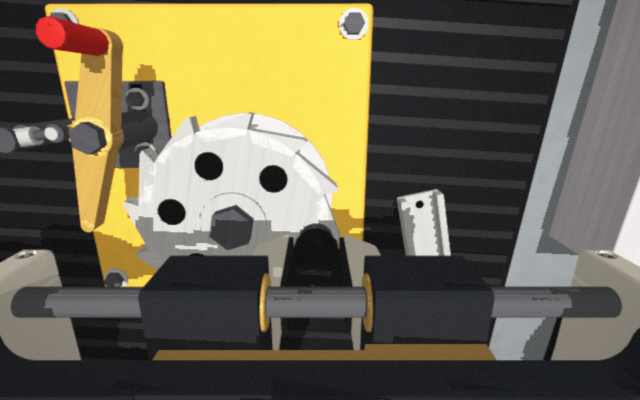

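send_rows([
  [[0,0,0,-6.3,-2,0,1],[0,0,0,-11.8,-4.3,0,1],[0,0,0,-16.8,-7.4,0,1],[0,0,0,-21.5,-11,0,1],[0,0,0,-25.6,-15.2,0,1]],
])

```text
time: 7.23
tool_pos: [626.0, -79.7, 83.0]
tcp_rot: [3.14, 0.0, 1.631]
contact_force: [1.5, 4.5, 4.7]
grip_width: 22.8
```

```bash
python3 - <<'E'
from h import *
import cv2
arc((594,-46),[-.9,-1.,-1.1,-1.18,-1.22,-1.25],45.7)
for n in ["wrist"]:
    im=capture(n);cv2.imwrite(f"pics/{n}10.png",im[:,:,::-1])
E
```

```text
t 7.2333 pos [626.  -79.7  83. ] F [1.5 4.5 4.7] a0 -0.811 r 46.5 w 0.695 gw 22.8
-0.9 [-1.9 -3.7 -0. ]
-1.0 [-4.3 -7.6 -0. ]
-1.1 [ -6.3 -11.7  -0. ]
-1.18 [ -7.6 -15.1  -0. ]
-1.22 [ -8.2 -16.8  -0. ]
-1.25 [ -8.6 -18.1  -0. ]
```

View pics/wrist10.png

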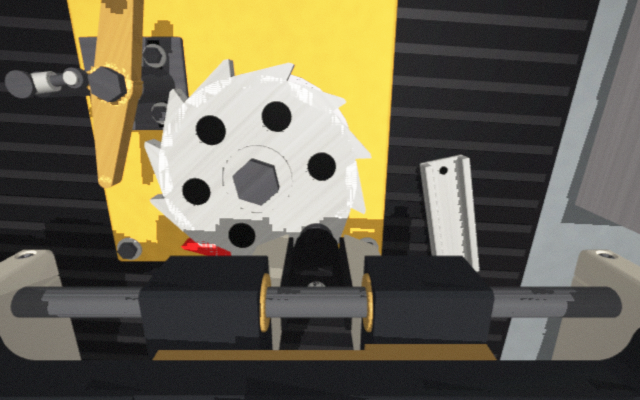

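send_rows([
  [[0,0,0,-1.9,-3.7,0,1],[0,0,0,-4.3,-7.6,0,1],[0,0,0,-6.3,-11.7,0,1],[0,0,0,-7.6,-15.1,0,1],[0,0,0,-8.2,-17.2,0,1]],
])

```text
time: 7.7
tool_pos: [609.5, -90.1, 83.0]
tcp_rot: [3.139, 0.002, 1.631]
contact_force: [5.4, -2.2, 1.3]
grip_width: 23.1
```

```bash
python3 - <<'E'
from h import *
import cv2
arc((593.5,-46.8),[-1.22,-1.25],46)
n="wrist";m=camera_model(n);im=capture(n);cv2.imwrite(f"pics/{n}11.png",im[:,:,::-1])
for l in H:
    print(l,[(np.round(d["location"],1).tolist(),round(d["conf"],2),np.round(ray(m,d["location"],H[l])[:2],1)) for d in place_of(l,"wrist")][:2])
E
```

```text
t 7.7 pos [609.5 -90.1  83. ] F [ 5.4 -2.2  1.3] a0 -1.217 r 46.1 w 0.289 gw 23.1
-1.22 [ 0.1 -0.2 -0. ]
-1.25 [-0.3 -1.5 -0. ]
axle []
knob_center [([265.0, 317.2], 0.87, array([610.1, -90. ]))]
pawl_peg []
pawl_nose [([164.0, 137.9], 0.74, array([511.4, -54. ]))]
red_tooth [([190.6, 197.6], 0.8, array([542.8, -67.1]))]
```

View pics/wrist11.png

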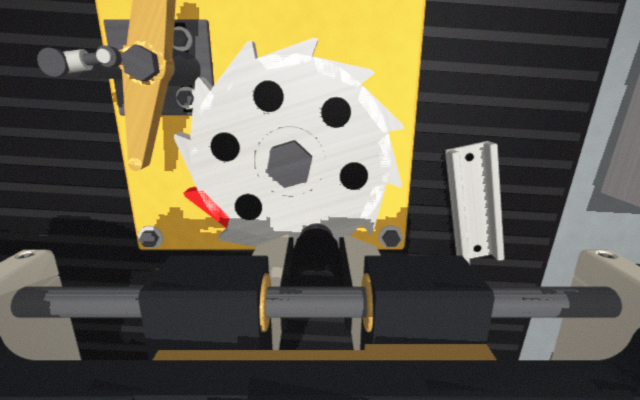

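send_rows([
  [[0,0,0,0,0,0,0],[0,0,0,0,0,0,-0.2],[0,0,0,0,0,0,-0.2],[0,0,0,0,0,-25,-0.2],[0,0,0,0,0,-60,-0.2]],
])

```text
time: 8.42
tool_pos: [606.1, -87.6, 139.3]
tcp_rot: [-3.132, -0.003, 1.632]
contact_force: [1.0, -0.6, 0.3]
grip_width: 51.2
```

```bash
python3 - <<'E'
from h import *
go((533,42,145),1.635)
E
```

```text
t 8.42 pos [606.1 -87.6 139.3] rot [-3.132e+00 -3.000e-03  1.632e+00] F [ 1.  -0.6  0.3] w 51.2
turn [-0.5 -0.2 -0.2] shift [133.8 -65.1  -4.7]
```

send_rows([
  [[0,0,0,30,-15,0,-0.1],[0,0,0,60,-31,0,-0.1],[0,0,0,90,-46,0,-0.1],[0,0,0,120,-61,0,-0.1],[0,0,0,133,-67,0,-0.1]],
])

```text
time: 8.83
tool_pos: [530.9, 43.3, 142.3]
tcp_rot: [-3.138, -0.001, 1.634]
contact_force: [0.8, 0.8, -0.9]
grip_width: 50.6
```

send_rows([
  [[0,0,0,0,0,0,-0.1]],
])

```text
time: 8.92
tool_pos: [532.0, 42.9, 142.6]
tcp_rot: [-3.139, -0.001, 1.635]
contact_force: [-0.7, 0.9, 0.3]
grip_width: 50.3
```

```bash
python3 - <<'E'
from h import *
import cv2
go((533,42,80),1.63)
n="wrist";m=camera_model(n);im=capture(n);cv2.imwrite(f"pics/{n}12.png",im[:,:,::-1])
for l in ["pawl_peg","red_tooth"]:
    print(l,[(np.round(d["location"],1).tolist(),round(d["conf"],2),np.round(ray(m,d["location"],H[l])[:2],1)) for d in place_of(l,"wrist")][:2])
E
```

```text
t 8.92 pos [532.   42.9 142.6] rot [-3.139e+00 -1.000e-03  1.635e+00] F [-0.7  0.9  0.3] w 50.3
turn [-0.1 -0.   0.3] shift [-1.   1.  62.6]
pawl_peg [([215.5, 314.6], 0.86, array([531.2,  39.4]))]
red_tooth [([323.3, 320.6], 0.58, array([542.8, -64.3]))]
```

View pics/wrist12.png

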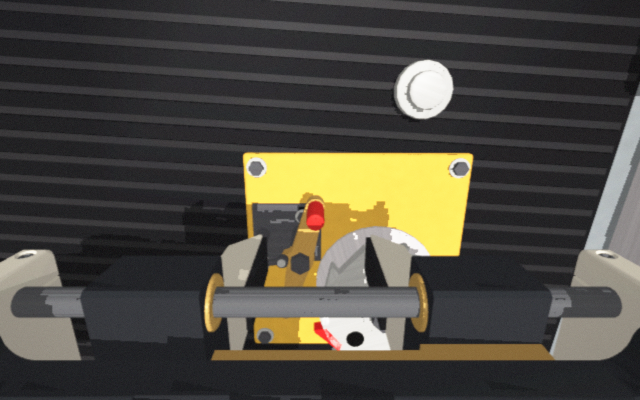

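send_rows([
  [[0,0,0,-1,-1,30,-0.1],[0,0,0,-1,-1,62,-0.1],[0,0,0,-1,-1,62,-0.1]],
])

```text
time: 9.32
tool_pos: [530.3, 37.9, 75.6]
tcp_rot: [-3.132, -0.001, 1.63]
contact_force: [-1.8, -0.2, -0.9]
grip_width: 50.5
```

send_rows([
  [[0,0,0,0,-12,0,-0.1],[0,0,0,0,-20,0,-0.1],[0,0,0,0,-26,0,-0.1],[0,0,0,0,-31,0,-0.1],[0,0,0,0,-35,0,-0.1]],
])

```text
time: 9.73
tool_pos: [498.3, 36.7, 81.6]
tcp_rot: [3.14, 0.0, 1.631]
contact_force: [1.2, -0.5, -0.1]
grip_width: 50.5
```

```bash
python3 - <<'E'
from h import *
import cv2
go((510,42,80),1.63)
n="wrist";m=camera_model(n);im=capture(n);cv2.imwrite(f"pics/{n}13.png",im[:,:,::-1])
E
```

```text
t 9.73 pos [498.3  36.7  81.6] rot [3.14  0.    1.631] F [ 1.2 -0.5 -0.1] w 50.5
turn [0.1 0.  0.1] shift [ 4.6 12.   1.6]
```

View pics/wrist13.png

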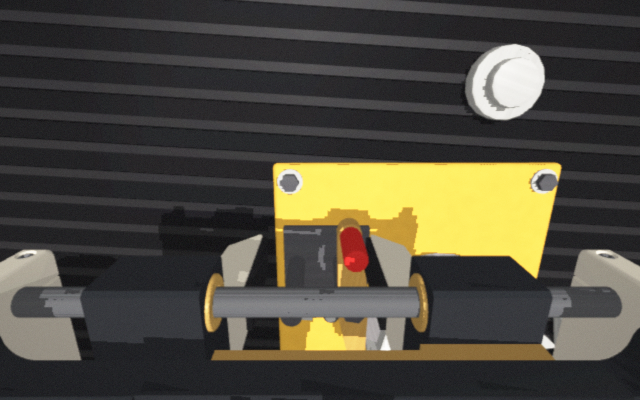

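send_rows([
  [[0,0,0,0,-3,0,-0.1],[0,0,0,0,-5,0,-0.1],[0,0,0,0,-5,0,-0.1]],
])

```text
time: 10.03
tool_pos: [492.8, 36.7, 80.8]
tcp_rot: [-3.141, 0.0, 1.632]
contact_force: [0.5, -0.0, -0.8]
grip_width: 50.7
```

send_rows([
  [[0,0,0,0,8,0,-0.1],[0,0,0,0,17,0,-0.1],[0,0,0,0,17,-30,-0.1],[0,0,0,0,17,-65,-0.1],[0,0,0,-25,30,-75,-0.1]],
])

```text
time: 10.45
tool_pos: [526.1, 16.2, 159.9]
tcp_rot: [3.137, -0.001, 1.635]
contact_force: [1.9, 0.3, 0.5]
grip_width: 50.5
```

```bash
python3 - <<'E'
from h import *
import cv2
go((609,-90,150),1.63)
n="wrist";m=camera_model(n);im=capture(n);cv2.imwrite(f"pics/{n}14.png",im[:,:,::-1])
for l in H:
    print(l,[(np.round(d["location"],1).tolist(),round(d["conf"],2),np.round(ray(m,d["location"],H[l])[:2],1)) for d in place_of(l,"wrist")][:2])
E
```

```text
t 10.45 pos [526.1  16.2 159.9] rot [ 3.137e+00 -1.000e-03  1.635e+00] F [1.9 0.3 0.5] w 50.5
turn [ 0.3 -0.   0.3] shift [-111.3   75.9   10.2]
axle []
knob_center []
pawl_peg [([170.1, 293.3], 0.93, array([508.7,  39.9]))]
pawl_nose [([277.2, 325.6], 0.83, array([539.6, -57.3]))]
red_tooth [([271.9, 322.3], 0.27, array([536.4, -52.3]))]
```

View pics/wrist14.png

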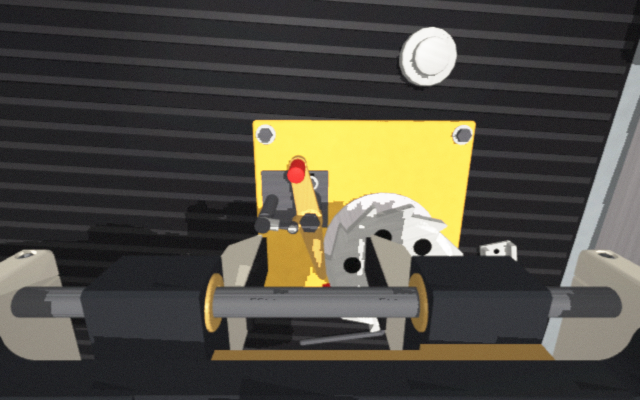

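send_rows([
  [[0,0,0,-28,19,0,-0.1],[0,0,0,-56,38,0,-0.1],[0,0,0,-84,57,0,-0.1],[0,0,0,-113,76,0,-0.1],[0,0,0,-113,76,10,-0.1]],
])

```text
time: 11.17
tool_pos: [610.9, -99.1, 146.0]
tcp_rot: [3.137, 0.003, 1.629]
contact_force: [-0.9, -0.2, -0.1]
grip_width: 50.7
```

send_rows([
  [[0,0,0,0,0,0,-0.1],[0,0,0,0,0,0,-0.1]],
])

```text
time: 11.33
tool_pos: [606.0, -93.5, 143.9]
tcp_rot: [-3.138, -0.002, 1.632]
contact_force: [-0.0, 0.3, 1.0]
grip_width: 50.7
```

```bash
python3 - <<'E'
from h import *
import cv2
go((609,-91,84),1.63)
n="wrist";m=camera_model(n);im=capture(n);cv2.imwrite(f"pics/{n}15.png",im[:,:,::-1])
for l in H:
    print(l,[(np.round(d["location"],1).tolist(),round(d["conf"],2),np.round(ray(m,d["location"],H[l])[:2],1)) for d in place_of(l,"wrist")][:2])
E
```

```text
t 11.33 pos [606.  -93.5 143.9] rot [-3.138e+00 -2.000e-03  1.632e+00] F [-0.   0.3  1. ] w 50.7
turn [-0.2 -0.1  0.1] shift [ 2.2  3.4 59.9]
axle [([136.4, 303.1], 0.71, array([593.9, -45. ]))]
knob_center [([213.7, 318.5], 0.88, array([607.3, -90.2]))]
pawl_peg [([180.0, 451.6], 0.75, array([695.7, -66. ]))]
pawl_nose [([145.0, 226.3], 0.92, array([539.5, -55.2]))]
red_tooth [([159.9, 233.5], 0.94, array([544.5, -65.6]))]
```

View pics/wrist15.png

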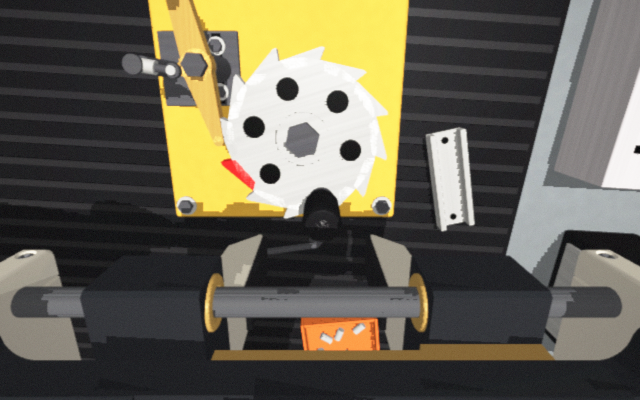

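send_rows([
  [[0,0,0,1,3,30,-0.1],[0,0,0,1,3,60,-0.1],[0,0,0,1,3,60,-0.1],[0,0,0,1,3,60,-0.1],[0,0,0,1,3,60,-0.1]],
])

```text
time: 12.05
tool_pos: [611.1, -93.4, 87.3]
tcp_rot: [3.14, 0.001, 1.632]
contact_force: [1.0, 0.2, 0.2]
grip_width: 50.4
```

```bash
python3 - <<'E'
from h import *
import cv2
go((609,-91,84),1.63)
n="wrist";m=camera_model(n);im=capture(n);cv2.imwrite(f"pics/{n}16.png",im[:,:,::-1])
E
```

```text
t 12.05 pos [611.1 -93.4  87.3] rot [3.140e+00 1.000e-03 1.632e+00] F [1.  0.2 0.2] w 50.4
turn [0.1 0.  0.1] shift [ 2.5 -1.9  3.3]
```

View pics/wrist16.png

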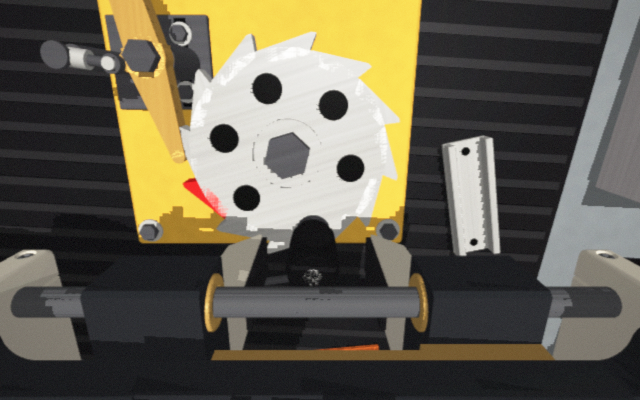

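send_rows([
  [[0,0,0,1,-4,0,-0.1],[0,0,0,1,-8,0,-0.1],[0,0,0,1,-12,0,-0.1],[0,0,0,1,-14,0,-0.1],[0,0,0,1,-15,0,-0.1]],
])

```text
time: 12.52
tool_pos: [595.7, -93.4, 86.4]
tcp_rot: [3.139, 0.001, 1.631]
contact_force: [3.8, 1.1, -0.8]
grip_width: 50.6
```

send_rows([
  [[0,0,0,0,-1,0,-0.1],[0,0,0,0,-2,0,-0.1],[0,0,0,0,-3,0,-0.1],[0,0,0,0,-4,0,-0.1]],
])

```text
time: 12.85
tool_pos: [592.1, -93.7, 86.3]
tcp_rot: [3.139, 0.001, 1.632]
contact_force: [4.0, 1.3, 3.4]
grip_width: 50.4
```

```bash
python3 - <<'E'
from h import *
import cv2
go((609,-91,84),1.63)
n="wrist";m=camera_model(n);im=capture(n);cv2.imwrite(f"pics/{n}17.png",im[:,:,::-1])
E
```

```text
t 12.85 pos [592.1 -93.7  86.3] rot [3.139e+00 1.000e-03 1.632e+00] F [4.  1.3 3.4] w 50.4
turn [0.1 0.  0.1] shift [ 1.6 17.   2.4]
```

View pics/wrist17.png

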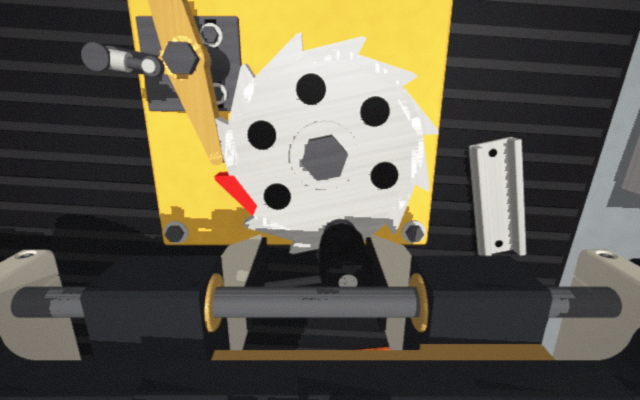

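send_rows([
  [[0,0,0,0,-1,0,-0.1],[0,0,0,0,-2,0,-0.1],[0,0,0,0,-3,0,-0.1]],
])

```text
time: 13.15
tool_pos: [588.6, -93.9, 86.0]
tcp_rot: [3.141, 0.0, 1.632]
contact_force: [3.2, -0.6, 3.3]
grip_width: 50.4
```

send_rows([
  [[0,0,0,0,-0.7,0,-0.1],[0,0,0,0,-1.4,0,-0.1]],
])

```text
time: 13.32
tool_pos: [587.0, -94.0, 85.9]
tcp_rot: [3.141, 0.0, 1.631]
contact_force: [5.8, 0.1, 3.8]
grip_width: 50.3
```

send_rows([
  [[0,0,0,0,-0.6,0,-0.1],[0,0,0,0,-1.2,0,-0.1]],
])

```text
time: 13.48
tool_pos: [586.6, -94.1, 85.9]
tcp_rot: [3.139, 0.001, 1.631]
contact_force: [9.3, 0.1, 1.6]
grip_width: 50.5
```

```bash
python3 - <<'E'
from h import *
import cv2
go((609,-91,84),1.63)
n="wrist";m=camera_model(n);im=capture(n);cv2.imwrite(f"pics/{n}18.png",cv2.resize(im[80:280,120:440,::-1],(800,500),interpolation=2))
E
```

```text
t 13.48 pos [586.6 -94.1  85.9] rot [3.139e+00 1.000e-03 1.631e+00] F [9.3 0.1 1.6] w 50.5
turn [0.1 0.  0.1] shift [ 1.7 22.6  2. ]
```

View pics/wrist18.png

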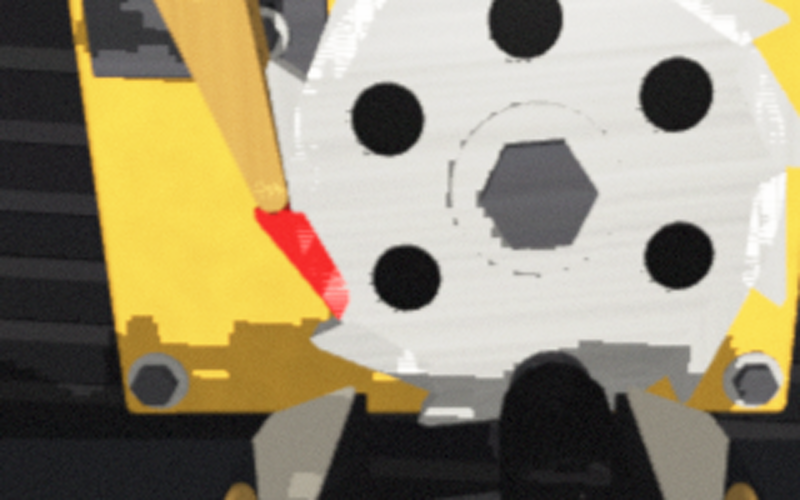

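send_rows([
  [[0,0,0,0,-0.5,0,-0.1],[0,0,0,0,-0.5,0,-0.1],[0,0,0,0,-0.5,0,-0.1]],
])

```text
time: 13.78
tool_pos: [586.5, -94.1, 85.9]
tcp_rot: [3.138, 0.001, 1.631]
contact_force: [9.6, 0.5, 1.0]
grip_width: 50.4
```

send_rows([
  [[0,0,0,0,-0.5,0,-0.1],[0,0,0,0,-0.5,0,-0.1],[0,0,0,0,-0.5,0,-0.1]],
])

```text
time: 14.03
tool_pos: [586.5, -94.1, 85.9]
tcp_rot: [3.138, 0.001, 1.631]
contact_force: [10.9, 0.3, -0.0]
grip_width: 51.0
```

send_rows([
  [[0,0,0,0,-0.5,0,-0.1],[0,0,0,0,-1,0,-0.1],[0,0,0,0,-1,0,-0.1]],
])

```text
time: 14.28
tool_pos: [586.3, -94.2, 85.9]
tcp_rot: [3.136, 0.001, 1.631]
contact_force: [13.6, 0.6, -0.6]
grip_width: 50.7
```

send_rows([
  [[0,0,0,0,-0.5,0,-0.1],[0,0,0,0,-1,0,-0.1],[0,0,0,0,-1,0,-0.1]],
])

```text
time: 14.53
tool_pos: [586.1, -94.3, 85.9]
tcp_rot: [3.134, 0.001, 1.631]
contact_force: [16.9, 0.5, -4.0]
grip_width: 50.3
```

send_rows([
  [[0,0,0,0,-0.4,0,-0.1],[0,0,0,0,-0.8,0,-0.1],[0,0,0,0,-0.8,0,-0.1],[0,0,0,0,-0.8,0,-0.1]],
])

```text
time: 14.87
tool_pos: [586.0, -94.3, 86.0]
tcp_rot: [3.132, 0.002, 1.631]
contact_force: [19.3, 0.5, -6.3]
grip_width: 50.9
```

send_rows([
  [[0,0,0,0,0,0,-0.1],[0,0,0,0,0,0,-0.1],[0,0,0,0,0,0,-0.1]],
])

```text
time: 15.12
tool_pos: [586.0, -94.3, 86.0]
tcp_rot: [3.133, 0.002, 1.631]
contact_force: [19.3, 1.0, -6.5]
grip_width: 50.6
```

send_rows([
  [[0,0,0,0,3,0,-0.1],[0,0,0,0,7,0,-0.1],[0,0,0,0,12,0,-0.1],[0,0,0,0,17,0,-0.1],[0,0,0,0,18,0,-0.1]],
])

```text
time: 15.53
tool_pos: [599.6, -92.8, 85.0]
tcp_rot: [-3.14, -0.0, 1.632]
contact_force: [-0.0, -0.8, 0.1]
grip_width: 50.4
```

```bash
python3 - <<'E'
from h import *
import cv2
go((599,-94,84),1.63)
n="wrist";im=capture(n);cv2.imwrite(f"pics/{n}19.png",cv2.resize(im[80:320,120:440,::-1],(800,600),interpolation=2))
E
```

```text
t 15.53 pos [599.6 -92.8  85. ] rot [-3.14  -0.     1.632] F [-0.  -0.8  0.1] w 50.4
turn [-0.1 -0.   0.1] shift [-1.1 -0.7  1. ]
```

View pics/wrist19.png

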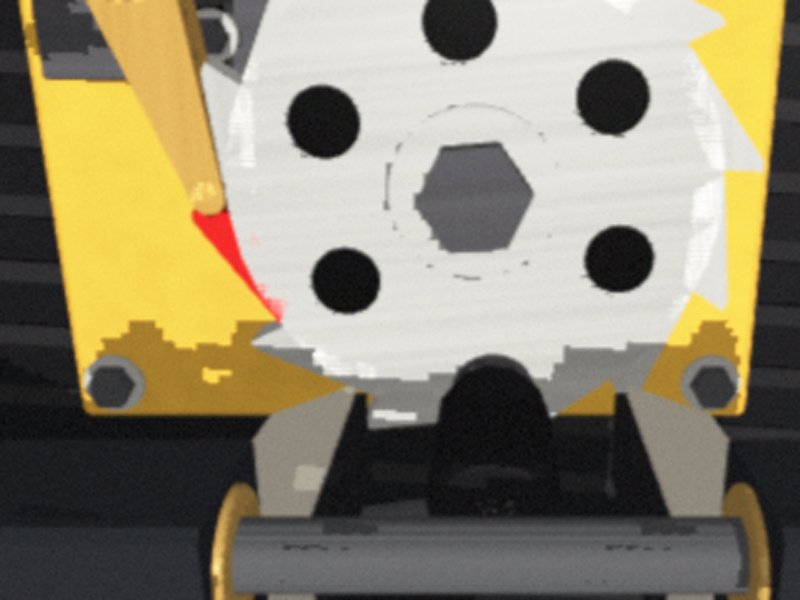

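Fingers clear both sides of the knob, with the red tooth on the nose. Lift straight up and check.

send_rows([
  [[0,0,0,0,0,-15,-0.1],[0,0,0,0,0,-45,-0.1],[0,0,0,0,0,-80,-0.1],[0,0,0,-20,0,-110,-0.1],[0,0,0,-40,0,-130,-0.1]],
])

```text
time: 16.0
tool_pos: [602.6, -132.6, 219.1]
tcp_rot: [3.139, 0.001, 1.634]
contact_force: [1.2, -1.3, -0.3]
grip_width: 50.3
```

send_rows([
  [[0,0,0,0,0,0,-0.1],[0,0,0,0,0,0,-0.1],[0,0,0,0,0,0,-0.1],[0,0,0,0,0,0,-0.1]],
])

```text
time: 16.33
tool_pos: [601.3, -132.0, 213.9]
tcp_rot: [-3.138, -0.002, 1.632]
contact_force: [0.3, -0.0, 0.3]
grip_width: 50.7
```

```bash
python3 - <<'E'
from h import *
import cv2
go((599,-94,84),1.63)
n="wrist";m=camera_model(n);im=capture(n);cv2.imwrite("pics/w20.png",im[:,:,::-1]);cv2.imwrite(f"pics/{n}20.png",cv2.resize(im[0:240,200:520,::-1],(800,600),interpolation=2))
for l in H:
    print(l,[(np.round(d["location"],1).tolist(),round(d["conf"],2),np.round(ray(m,d["location"],H[l])[:2],1)) for d in place_of(l,"wrist")][:2])
im=capture("top");cv2.imwrite("pics/top20.png",im[:,:,::-1])
E
```

```text
t 16.33 pos [ 601.3 -132.   213.9] rot [-3.138e+00 -2.000e-03  1.632e+00] F [ 0.3 -0.   0.3] w 50.7
turn [-0.2 -0.1  0.1] shift [ 37.8   0.4 130. ]
axle [([78.7, 314.1], 0.91, array([593.8, -43.8])), ([86.8, 248.5], 0.54, array([538. , -53.9]))]
knob_center [([141.5, 317.9], 0.88, array([600.1, -92.6]))]
pawl_peg []
pawl_nose [([86.0, 252.5], 0.87, array([540.6, -53.1]))]
red_tooth [([87.4, 251.0], 0.62, array([539.3, -54.3])), ([140.8, 319.5], 0.19, array([601.9, -97. ]))]
```

View pics/wrist20.png

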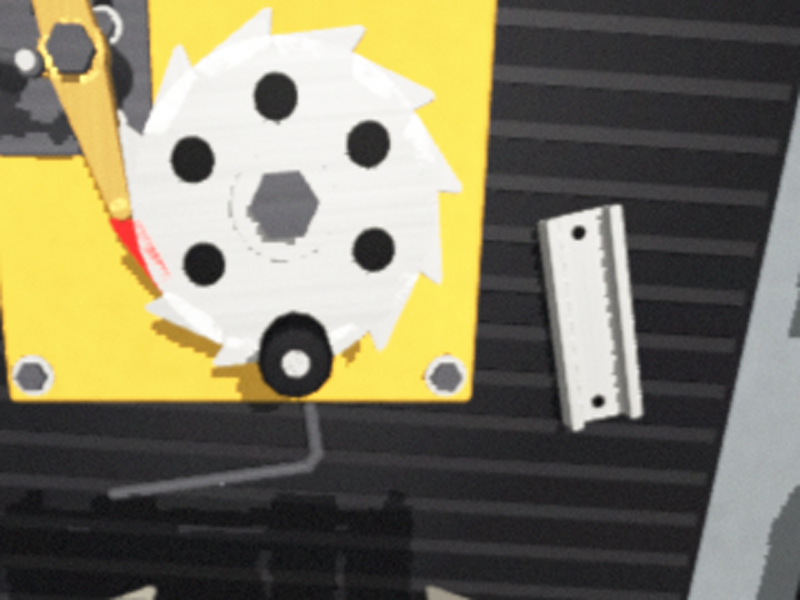

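View pics/top20.png

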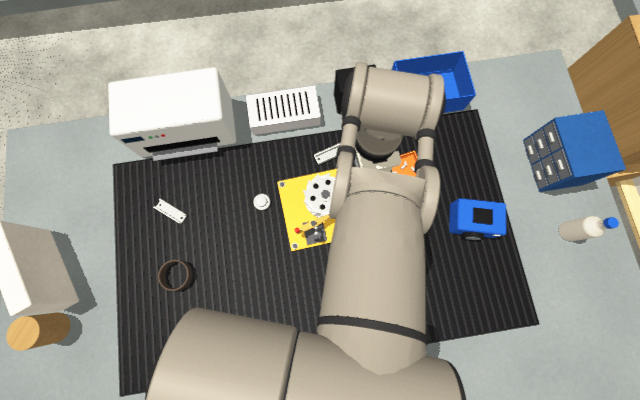

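```bash
python3 -c "
from plant import *
print(close_job())"
```

```text
the job is handed in; nothing more can be done
None
```

The red tooth is bedded on the pawl, the pawl is home, and the job is handed in at about 16.5 s of the 64 s allowed.

**What I did:**
1. Pushed the peg to throw the pawl clear.
2. Gripped the knob and turned the wheel backward from about 2.0 to 0.29 rad, inside the window for lowering the pawl.
3. Threw the pawl back in.
4. Eased the knob backward with one open finger until the tooth stopped, at a wheel angle of roughly 0.08. I raised the push in small steps to a steady 19.3 N, with no reading over 20 N.
5. Backed off and lifted clear.

**Last checks:**
- **Tooth and pawl:** in the final wrist picture the pawl nose sits at the root of the teeth with the red tooth on it. The networks put the two points about 2 mm apart. The peg was out of that view, but just after the throw it was within about 4 mm of where it first stood.
- **Robot:** it read no contact force and was clear of everything.
- **Other things:** in the final top picture, the things in view were where they started. The arm covered the hex key and part of the screw tray and one guide. The wrist picture showed the hex key and that guide undisturbed.
- **Disagreement:** some network readings were wrong, such as a peg placed far off the winch in two pictures. I went by the pictures and the knob's path instead.

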